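# Unclamp the thermal cycler and leave its lid half open

### The job

The run is over: open the thermal cycler so that its block can air. Turn the smooth ball knob on top of the lid anticlockwise until the latch inside has let go, then raise the lid half way, to about 45 degrees, and leave it standing there by itself. Do not force the lid while it is still latched, and leave everything else on the bench where it stands.

Things in the scene. Friction and masses are not known exactly. Their poses are not given: they have to be found in the camera images.
- cycler: Thermal cycler: cream box 320 mm deep (x), 210 mm wide (y), fixed to the bench, with a white hinged lid whose roof is level, 170 mm above the bench when shut. Origin: centre of its underside. x points to its back (where the lid is hinged), y to its left, z up; yaw up to 0.3 rad either way, its front roughly to the robot.
- ball (a point): Centre of the smooth black ball knob, 44 mm across, 38 mm above the middle of the lid's roof on an 18 mm thick spindle; roof clear for 80 mm around. Carried by the lid: its axes are the cycler's, tilted with the lid; they do NOT turn with the knob. Lid shut: 5 mm behind the cycler's origin, 208 mm above the bench. Pinch its widest part firmly (50 N or more); a light or high pinch slips off.
- spindle (a point): Foot of the knob's spindle on the roof, 38 mm below the ball's centre; carried by the lid, does not turn. The knob turns about the lid's z axis and takes about 0.25 N m. It starts screwed down, with 2.6 to 4.1 rad to go anticlockwise (from above) to its hard stop, where the pinch slips without harm. How far it has turned is not reported: it takes two or three grasps of 1.5 rad; feel whether the lid comes.
- lid_hinge (a point): Point on the lid's hinge line, half way along it, fixed to the cycler: 125 mm behind the cycler's origin and 118 mm above the bench. The hinge line runs along y of the cycler. The ball's centre lies 120 mm in front of it and 90 mm above it while the lid is shut.
- lid: The lid: white shell 235 mm deep, 200 mm wide, 0.4 kg. Origin at the middle of the hinge line; axes tilt with it: x to the back, y left, z up. The ball serves as its handle: pinched along the hinge line, the lid pivots in the pinch. Yield to side strain (1 mm of error gives about 10 N) and take a fresh pinch half way: the pads creep on the smooth ball, and the lid stays when let go.
- lip (a point): Middle of the underside of the lid's grey finger lip, 110 mm wide, at the lid's front edge: 247 mm in front of the hinge line, and 121 mm above the bench with the lid shut. It overhangs the sloping control panel.
- lid_angle (a joint): Opening angle of the lid, rad: 0 shut, growing as its front edge rises, 1.45 fully open. Stiff hinge: the lid stays where it is left. Raising it takes 3 to 7 N at the ball, or 2 to 4 N at the lip. While latched it gives about 0.01 rad and no more: stop pulling at 15 N or so. The latch is clear once the knob is within about 0.6 rad of its anticlockwise stop.
- catch: Steel catch fixed on the cycler's deck under the lid's front edge, hidden while the lid is shut; origin and axes those of the cycler. The knob draws the lid's latch bolt out from under it.
- tube_rack: Bystander: blue rack 190 x 100 mm with four capped tubes, 116 mm high, beside the cycler's left. Origin at the centre of its underside.
- micro_rack: Bystander: white rack 130 x 70 mm with small capped tubes, 46 mm high, beside the cycler's right. Origin at the centre of its underside.
- marker: Bystander: dark marker pen, 135 mm long, 12 mm thick, lying on the bench to the right of the white rack. Origin at the centre of its underside.
- bottle: Bystander: brown bottle with a red cap, 96 mm in diameter, 225 mm high. Origin at the centre of its underside.
- spinner: Bystander: small round centrifuge with a dark dome, 130 mm in diameter, 102 mm high. Origin at the centre of its underside.
- tip_box: Bystander: box of pipette tips with a bluish cover, 120 x 87 mm, 82 mm high. Origin at the centre of its underside.
- carton: Bystander: long carton 175 x 55 mm, 42 mm high. Origin at the centre of its underside.

How it is judged (in metres and radians):
At the end, for the whole second after the job is handed in: The lid stands still by itself at 45 degrees, give or take 7.5 degrees (0.655 to 0.915 rad) (value of joint lid_angle between 0.655 and 0.915 rad and angular speed of lid below 0.05 rad/s); the robot touches nothing.
It fails at once if the lid is forced against its latch (more than 20 N on the catch) (contact force between lid and catch above 20 N).
It fails at once if a bystander is moved by more than 25 mm or tipped (distance of any of tube_rack, micro_rack, marker, bottle, spinner, tip_box, carton from where it was at the start of the episode above 0.025 m or angle between any of tube_rack, micro_rack, bottle, spinner, tip_box, carton's own z axis and vertical above 0.3 rad).
It also fails if it takes over 72 s, if anything falls off the work surface, if the arm or the gripper's body presses on something with over 40 N, if the wrist force passes 120 N, or if a joint passes its speed limit or range.

### The arm

A 6-joint arm with a two-finger parallel gripper is mounted at the origin on the work surface. World frame = base frame: x ahead of the robot, y to its left, z up, the work surface at z = 0. Lengths are in mm, angles in rad, forces in N, time in s.
With the tool pointing down it reaches from about 300 to 875 mm from the base axis. Payload 4.2 kg.
Tool frame: the origin (TCP) lies midway between the tips of the shut fingers; the grasp point (between the pads) lies 19 mm behind it; x points along the fingers, y is the direction in which the jaws open and shut, and the axes are right-handed (so a half turn about x gives the same grasp; the last joint's range is limited). The gripper opens to 85 mm and grips with 20 to 120 N. Pads are 22 mm wide; open, the fingers measure 114 mm over their backs; the gripper's body (76 mm by 85 mm) begins 54 mm behind the grasp point. The pads swing forward as they close: fully open they stand 13 mm farther back than shut.
Start: joints at [-1.246, 0.32, 1.565, -0, 1.257, -0.02], TCP at [194.358, -541.171, 231.338] pointing down, gripper open.
Joint ranges: [-3.11, 3.11], [-0.84, 2.01], [0.21, 2.61], [-1.34, 4.49], [0.05, 2.63], [-2.56, 2.56]. Speed limits (rad/s): [2.57, 2.57, 3.14, 3.14, 3.14, 3.14].

### API

Orientations are given as a rotation vector (axis times angle).
In Python, from rig import robot, viewer, ticket gives the robot as it stands.
- The arm moves only by the shell command python3 -m pendant 'ROWS' [OPENING]. ROWS is JSON, a list that holds one entry, the list of rows, each a list of 6 numbers: the shift along the world's x, y, z in mm, then the turn, a rotation vector about the world's x, y, z in degrees. In form: [[[dx, dy, dz, ax, ay, az], ...]]. A call has 1 to 20 rows; each row shifts and turns the pose as measured when the row begins; what a row does not reach is not made up. A row lasts 1/12 s, in which the tool goes at most 41.7 mm and 7.16 degrees, less where a joint would pass 70% of its speed; a pose out of reach is approached as far as the arm can. A call with a gripper value outside its range is refused whole. OPENING is the gripper command: -1 is shut, 1 is fully open, values between are in proportion, set as the call begins (- or left out, the last holds). The fingers move at their own pace and stop on an object; the grip force is fixed at half the most. Time passes only in rows, so rows that do not move let the fingers close. It gives the time, the measured TCP pose, the force and the opening at its end, in the units of the state.
- robot.observe(): the state, without advancing time (a new reading comes with each control period).
- viewer.grab_frame(name): name is "scene" or "top" or "wrist"; returns (picture, depth): 420x560x3 uint8, red, green, blue; 420x560 float32, mm along the optical axis (not along the pixel's ray), 0 where there is no reading.
- viewer.camera_model(name): a dict with "intrinsics" (3x3 intrinsics, pixels), "camera_from_world" (4x4, takes a point from world to camera coordinates). Camera axes: x right, y down, z forward; pixel columns grow to the right and rows downward; lengths in mm; the calibration is good to about 2 mm. A picture is of the moment at which its call begins: read the wrist's pose just before it. camera_model takes no time and is no camera call; for the wrist camera it gives the pose at the moment of the call.
- ticket.finish_job(): hands the job in, once; it reports no verdict.
The state is a dict: "time": time; "joint_positions": joint angles; "dq": joint speeds; "joint_efforts": joint torques, N m; "ee_pos": TCP position; "ee_rot": TCP orientation; "contact_force": force on the tool from outside, world axes, zero at the start; "moment": the same for the moment, N m; "finger_gap": opening from 0.0 (shut) to 1.0 (fully open).
Only numpy, scipy, OpenCV 4.12 (cv2) and the standard library are available. Lean on these libraries where they do the work, as an engineer would, in place of code of your own. Each camera call takes 0.05 s, during which the arm holds its last target. There are 200 camera calls.

## Working session

There is one attempt and no reset: what is moved stays moved. The work goes in short steps, Python scripts to look and compute and a shell command to move; the robot and the scene stay as the last step left them, time stands still between calls to the robot, and variables do not carry over. Pictures are saved under pics/ and viewed, about 8 in all and at most 12, crops included, and the job is handed in when it is done.

```bash
mkdir -p pics; ls
python3 - <<'E'
from rig import robot, viewer
import cv2, numpy as np
s=robot.observe(); print(s)
ims=[]
for n in ("scene","top"):
    p,d=viewer.grab_frame(n); np.savez(f"pics/{n}0.npz",p=p,d=d,**viewer.camera_model(n))
    cv2.imwrite(f"pics/{n}0.png",p[...,::-1]); m=viewer.camera_model(n); print(n,m["intrinsics"].tolist(),np.round(m["camera_from_world"],3).tolist())
E
```

```text
pics
{'time': 0.0, 'joint_positions': array([-1.24598073e+00,  3.20279383e-01,  1.56570441e+00,  2.09116274e-05,
        1.25739200e+00, -1.99703947e-02]), 'dq': array([-0.00049547,  0.00153358,  0.00021222,  0.00152189, -0.00025351,
       -0.00098022]), 'joint_efforts': array([ 1.97425061e-04, -4.15521526e+01, -2.34157187e+01, -1.64689541e-04,
        8.13889346e-03, -1.75146545e-05]), 'ee_pos': array([ 194.21392335, -540.68839841,  230.47959813]), 'ee_rot': array([ 2.03458829,  0.3561269 , -2.03510689]), 'contact_force': array([ 0.13413649,  0.8190423 , -0.26841783]), 'moment': array([ 0.0116162 , -0.04087334,  0.03023912]), 'finger_gap': 1.001436878972091}
scene [[514.4108594856267, 0.0, 279.39589611176905], [0.0, 514.4108594856267, 213.41566443653858], [0.0, 0.0, 1.0]] [[-0.424, 0.906, -0.009, 204.567], [0.691, 0.317, -0.65, -244.203], [-0.586, -0.281, -0.76, 2002.015], [0.0, 0.0, 0.0, 1.0]]
top [[418.052303746397, 0.0, 276.6141639134349], [0.0, 418.052303746397, 206.11965412475783], [0.0, 0.0, 1.0]] [[-0.012, -1.0, -0.003, -8.239], [-0.994, 0.013, -0.113, 505.009], [0.113, 0.001, -0.994, 1311.388], [0.0, 0.0, 0.0, 1.0]]
```

View pics/top0.png

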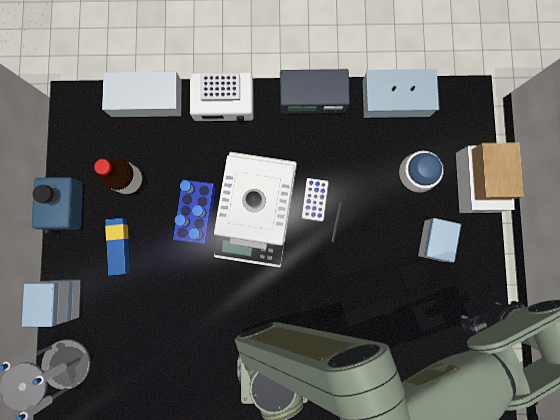

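View pics/scene0.png

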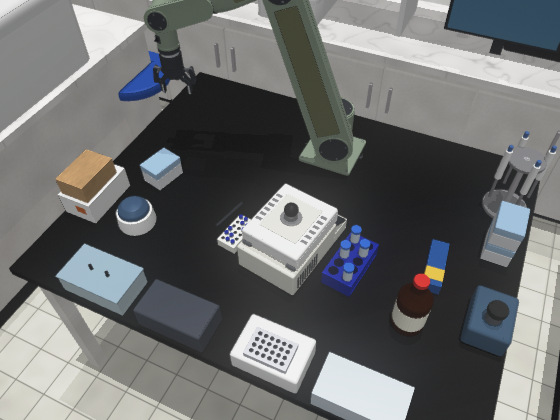

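The top view shows the ball near (255,201), with the cycler's front toward the robot. The scene view shows the ball near (291,210). The lid is slightly yawed, with the tube rack close on its left and the white rack on its right.

```bash
cat > h.py <<'E'
import numpy as np, cv2
def cloud(d,K,T):
    v,u=np.indices(d.shape); P=np.stack([(u-K[0,2])*d/K[0,0],(v-K[1,2])*d/K[1,1],d],-1)
    return (P-T[:3,3])@T[:3,:3]
def ray(u,v,K,T):
    r=T[:3,:3].T@np.linalg.inv(K)@[u,v,1]; return -T[:3,:3].T@T[:3,3], r/np.linalg.norm(r)
E
python3 - <<'E'
from h import *
R=[]
for n,c in (("top",(255,201)),("scene",(291,210))):
    z=np.load(f"pics/{n}0.npz"); K,T=z["intrinsics"],z["camera_from_world"]; W=cloud(z["d"].astype(float),K,T)
    v,u=np.indices(z["d"].shape); near=np.hypot(u-c[0],v-c[1])<18
    m=near&(W[...,2]>200)&(z["d"]>0)
    P=W[m]; A=np.c_[2*P,np.ones(len(P))]; s=np.linalg.lstsq(A,(P**2).sum(1),rcond=None)[0]
    print(n,"ball sphere fit",s[:3],np.sqrt(s[3]+s[:3]@s[:3]),len(P),"zmax",P[:,2].max())
    dark=(near&(W[...,2]>192)); cu,cv=u[dark].mean(),v[dark].mean(); o,r=ray(cu,cv,K,T); print("px",cu,cv,"at z208",o+r*(208-o[2])/r[2]); R.append((o,r))
    roof=((np.hypot(u-c[0],v-c[1])<90)&(abs(W[...,2]-170)<6)&(z["p"].min(-1)>120)).astype(np.uint8)
    Q=W[roof>0]; print("roof z",np.median(Q[:,2]))
    print(cv2.minAreaRect(Q[:,:2].astype(np.float32)))
    nb,l,st,ce=cv2.connectedComponentsWithStats(roof); k=1+st[1:,4].argmax(); print(cv2.minAreaRect(W[l==k][:,:2].astype(np.float32)))
A=sum(np.eye(3)-np.outer(r,r) for o,r in R);b=sum((np.eye(3)-np.outer(r,r))@o for o,r in R);print("two-view",np.linalg.solve(A,b))
from rig import viewer
from scipy.spatial.transform import Rotation as Ro
from rig import robot
s=robot.observe();print(Ro.from_rotvec(s["ee_rot"]).as_matrix().round(3))
E
```

```text
top ball sphere fit [505.69507678  50.69631315 211.21987821] 20.053380316847207 191 zmax 234.56137034701035
px 252.94387755102042 198.7908163265306 at z208 [505.8234364   50.75024854 208.        ]
roof z 171.02656105165002
((509.1358947753906, 50.30830383300781), (199.8358612060547, 234.7981719970703), 80.42761993408203)
((509.1358947753906, 50.30830383300781), (199.8358612060547, 234.7981719970703), 80.42761993408203)
scene ball sphere fit [509.66325083  52.55989489 210.75411693] 19.254760205465683 164 zmax 235.26403219493912
px 291.0 209.4418604651163 at z208 [507.94620747  51.88357914 208.        ]
roof z 170.03305781622015
((512.723876953125, 52.50604248046875), (202.34886169433594, 236.84983825683594), 80.31779479980469)
((512.723876953125, 52.50604248046875), (202.34886169433594, 236.84983825683594), 80.31779479980469)
two-view [506.09927558  50.97292796 205.62993972]
[[-0.     0.338 -0.941]
 [ 0.001 -0.941 -0.338]
 [-1.    -0.002 -0.   ]]
```

Ball at about (507, 51, 208) and yaw about -9.6°. I'll move above the ball with the jaw axis pre-turned clockwise, so there is plenty of anticlockwise range.

```bash
python3 -m pendant '[[[10,20,30,0,0,-2],[17.4,33,6,0,0,-2.5],[17.4,33,5,0,0,-2.5],[17.4,33,5,0,0,-2.5],[17.4,33,5,0,0,-2.5],[17.4,33,5,0,0,-2.5],[17.4,33,5,0,0,-2.5],[17.4,33,5,0,0,-2.5],[17.4,33,5,0,0,-2.5],[17.4,33,5,0,0,-2.5],[17.4,33,0,0,0,-2.5],[17.4,33,0,0,0,-2.5],[17.4,33,0,0,0,-2.5],[17.4,33,0,0,0,-2.5],[17.4,33,0,0,0,-2.5],[17.4,33,0,0,0,-2.5],[17.4,33,0,0,0,-2.5],[17.4,33,0,0,0,-2.5],[0,0,0,0,0,0]]]' 1
python3 - <<'E'
from rig import robot
from scipy.spatial.transform import Rotation as Ro
import numpy as np
s=robot.observe();M=Ro.from_rotvec(s["ee_rot"]).as_matrix();print(s["ee_pos"],M.round(3),np.degrees(np.arctan2(M[1,1],M[0,1])),s["joint_positions"].round(3))
E
```

```text
time: 1.68
ee_pos: [503.7, 70.9, 301.6]
ee_rot: [-1.949, 0.465, 1.95]
contact_force: [-0.2, -0.8, 0.1]
finger_gap: 1.0
[503.66344541  70.85061053 301.57410101] [[ 0.002 -0.462 -0.887]
 [ 0.012 -0.887  0.462]
 [-1.    -0.011  0.003]] -117.48976534883376 [0.11  0.174 1.586 0.012 1.378 2.158]
```

```bash
python3 -m pendant '[[[3.3,-19.5,-20,0,0,0],[0,0,-10,0,0,0],[0,0,0,0,0,0]]]' 1
python3 - <<'E'
from rig import robot,viewer
from h import *
s=robot.observe(); m=viewer.camera_model("wrist"); p,d=viewer.grab_frame("wrist")
K,T=m["intrinsics"],m["camera_from_world"]
np.savez("pics/w1.npz",p=p,d=d,**m); cv2.imwrite("pics/w1.png",p[...,::-1])
W=cloud(d.astype(float),K,T); print(s["ee_pos"])
g=p.max(-1)<70; B=np.array([507,51,208,1.]);c=K@(T@B)[:3];print("pred px",c[:2]/c[2])
mk=(d>0)&(W[...,2]>205)&(W[...,2]<240)&(np.hypot(W[...,0]-507,W[...,1]-51)<35)
P=W[mk]; A=np.c_[2*P,np.ones(len(P))]; q=np.linalg.lstsq(A,(P**2).sum(1),rcond=None)[0]; print(len(P),q[:3],np.sqrt(q[3]+q[:3]@q[:3]),P[:,2].max(),P.mean(0))
E
```

```text
time: 1.93
ee_pos: [507.5, 54.1, 269.6]
ee_rot: [-1.952, 0.458, 1.956]
contact_force: [-1.2, 0.1, 0.1]
finger_gap: 0.998
[507.4958766   54.11370512 269.57330007]
pred px [286.50364734 222.23669037]
3795 [506.85018433  49.14899715 208.5987551 ] 21.595267470903952 231.3106666424659 [511.5411825   46.93882987 222.9474192 ]
```

View pics/w1.png

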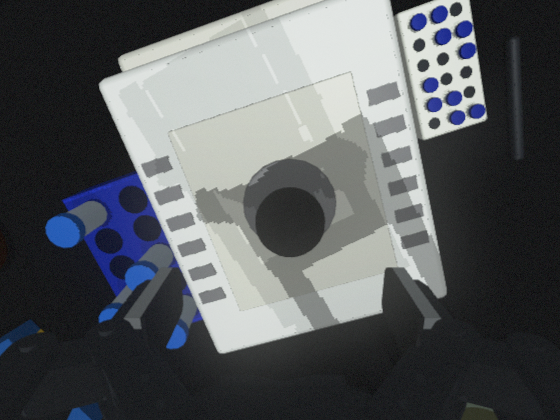

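Wrist view: ball at about (290,222), against a prediction of (286,222). The sphere fit gives (507, 49.5, 208), so I'll descend onto it.

```bash
python3 -m pendant '[[[-0.8,-4,-20,0,0.5,0],[0,0,-25,0,0,0],[0,0,-20,0,0,0],[0,0,-12,0,0,0],[0,0,0,0,0,0],[0,0,0,0,0,0]]]' 1
python3 - <<'E'
from rig import robot
from scipy.spatial.transform import Rotation as Ro
s=robot.observe();M=Ro.from_rotvec(s["ee_rot"]).as_matrix();print(s["ee_pos"],M.round(3))
E
```

```text
time: 2.48
ee_pos: [507.1, 48.4, 195.8]
ee_rot: [-1.947, 0.461, 1.953]
contact_force: [-0.6, -0.5, 0.4]
finger_gap: 1.004
[507.1332922   48.36614504 195.75940889] [[ 0.    -0.459 -0.888]
 [ 0.013 -0.888  0.459]
 [-1.    -0.012  0.006]]
```

```bash
python3 -m pendant '[[[0,1.2,-8,0.3,0.3,0],[0,0,-3.5,0,0,0],[0,0,0,0,0,0]]]' 1 && python3 -m pendant '[[[0,0,0,0,0,0],[0,0,0,0,0,0],[0,0,0,0,0,0],[0,0,0,0,0,0],[0,0,0,0,0,0],[0,0,0,0,0,0],[0,0,0,0,0,0],[0,0,0,0,0,0]]]' -1
cat > st.py <<'E'
from rig import robot
from scipy.spatial.transform import Rotation as Ro
import numpy as np
s=robot.observe();M=Ro.from_rotvec(s["ee_rot"]).as_matrix()
print("t",s["time"],s["ee_pos"].round(1),"F",s["contact_force"].round(1),"M",s["moment"].round(2),"gap",round(s["finger_gap"],3),"psi",np.degrees(np.arctan2(M[1,1],M[0,1])).round(1),"tilt x",M[:,0].round(3),"q",s["joint_positions"].round(2))
E
python3 st.py
```

```text
time: 2.73
ee_pos: [508.7, 49.5, 186.6]
ee_rot: [-1.943, 0.455, 1.952]
contact_force: [0.9, -0.4, 0.9]
finger_gap: 0.997
time: 3.4
ee_pos: [509.3, 48.9, 188.8]
ee_rot: [-1.947, 0.456, 1.949]
contact_force: [0.3, -0.4, -0.1]
finger_gap: 0.489
t 3.4 [509.3  48.9 188.8] F [ 0.3 -0.4 -0.1] M [-0.08  0.02  0.01] gap 0.489 psi -117.4 tilt x [ 0.003  0.018 -1.   ] q [0.06 0.25 1.78 0.02 1.11 2.1 ]
```

Gap 0.489 (41.6 mm) suggests the pinch sits a little high on the ball. I'll re-seat lower and better centred.

```bash
python3 -m pendant '[[[0,0,0,0,0,0],[0,0,0,0,0,0],[0,0,0,0,0,0],[-2.3,0.6,-4,0.5,0.2,0],[0,0,-3,0,0,0],[0,0,0,0,0,0]]]' 1 && python3 st.py && python3 -m pendant '[[[0,0,-0.5,0,0,0],[0,0,-0.5,0,0,0],[0,0,-0.5,0,0,0],[0,0,-0.5,0,0,0],[0,0,0,0,0,0],[0,0,0,0,0,0],[0,0,0,0,0,0]]]' -1; python3 st.py
```

```text
time: 3.9
ee_pos: [507.2, 50.0, 181.4]
ee_rot: [-1.938, 0.445, 1.951]
contact_force: [-0.2, -0.2, 1.1]
finger_gap: 0.999
t 3.9 [507.2  50.  181.4] F [-0.2 -0.2  1.1] M [-0.06 -0.03 -0.01] gap 0.999 psi -117.4 tilt x [ 0.     0.029 -1.   ] q [0.06 0.26 1.79 0.03 1.09 2.09]
time: 4.48
ee_pos: [507.2, 50.5, 179.6]
ee_rot: [-1.937, 0.444, 1.95]
contact_force: [-0.4, -0.6, -0.4]
finger_gap: 0.486
t 4.4833 [507.2  50.5 179.6] F [-0.4 -0.6 -0.4] M [ 0.03  0.02 -0.04] gap 0.486 psi -117.4 tilt x [ 0.001  0.03  -1.   ] q [0.06 0.26 1.79 0.03 1.09 2.09]
```

```bash
python3 -m pendant '[[[0,0.4,1,-1.5,0,0],[0,0,1,0,0,4],[0,0,0,0,0,6.5],[0,0,0,0,0,7],[0,0,0,0,0,7],[0,0,0,0,0,7],[0,0,0,0,0,7]]]' -1; python3 st.py
```

```text
time: 5.07
ee_pos: [507.2, 50.2, 179.8]
ee_rot: [2.113, 0.23, -2.118]
contact_force: [0.3, -1.8, -3.0]
finger_gap: 0.489
t 5.0667 [507.2  50.2 179.8] F [ 0.3 -1.8 -3. ] M [ 0.7   0.22 -0.24] gap 0.489 psi -78.1 tilt x [-0.003  0.008 -1.   ] q [0.07 0.26 1.79 0.01 1.1  1.43]
```

```bash
python3 -m pendant '[[[0,0,0,0,0,7],[0,0,0,0,0,7],[0,0,0,0,0,7],[0,0,0,0,0,7],[0,0,0,0,0,7],[0,0,0,0,0,7],[0,0,0,0,0,7],[0,0,0,0,0,7]]]'; python3 st.py;  python3 -m pendant '[[[0,0,0,0,0,7],[0,0,0,0,0,7],[0,0,0,0,0,7],[0,0,0,0,0,7],[0,0,0,0,0,7],[0,0,0,0,0,7],[0,0,0,0,0,7],[0,0,0,0,0,7]]]'; python3 st.py
```

```text
time: 5.73
ee_pos: [506.5, 50.0, 179.6]
ee_rot: [1.465, 1.029, -1.482]
contact_force: [0.7, -0.5, 1.0]
finger_gap: 0.485
t 5.7333 [506.5  50.  179.6] F [ 0.7 -0.5  1. ] M [ 0.04  0.5  -0.27] gap 0.485 psi -20.7 tilt x [-0.015  0.005 -1.   ] q [0.07 0.26 1.78 0.01 1.11 0.43]
time: 6.4
ee_pos: [506.4, 49.4, 179.6]
ee_rot: [0.714, 1.454, -0.742]
contact_force: [-0.2, 0.2, 0.7]
finger_gap: 0.491
t 6.4 [506.4  49.4 179.6] F [-0.2  0.2  0.7] M [-0.25  0.23 -0.24] gap 0.491 psi 36.6 tilt x [-0.016 -0.012 -1.   ] q [ 0.08  0.26  1.78 -0.01  1.11 -0.55]
```

```bash
for i in 1; do :; done; python3 -m pendant '[[[0,0,0,-0.5,0.5,7],[0,0,0,0,0,7],[0,0,0,0,0,7],[0,0,0,0,0,7],[0,0,0,0,0,7]]]' >/dev/null; python3 st.py;  python3 -m pendant '[[[0,0,0,0,0,7],[0,0,0,0,0,7],[0,0,0,0,0,7],[0,0,0,0,0,7],[0,0,0,0,0,7]]]'>/dev/null; python3 st.py; python3 -m pendant '[[[0,0,0,0,0,7],[0,0,0,0,0,7],[0,0,0,0,0,7],[0,0,0,0,0,7]]]'>/dev/null; python3 st.py
```

```text
t 6.8167 [506.6  48.9 179.6] F [-1.2 -0.8  0.8] M [ 0.05 -0.06 -0.24] gap 0.489 psi 72.4 tilt x [-0.008 -0.031 -0.999] q [ 0.09  0.26  1.79 -0.03  1.1  -1.16]
t 7.2333 [507.2  48.8 179.6] F [-0.8 -0.3  0.3] M [ 0.11 -0.03 -0.31] gap 0.49 psi 108.2 tilt x [ 0.012 -0.028 -1.   ] q [ 0.09  0.25  1.8  -0.03  1.08 -1.78]
t 7.5667 [508.7  50.2 179.7] F [ 1.5  3.2 -1.3] M [ 0.44 -0.23 -1.77] gap 0.489 psi 136.7 tilt x [ 0.027 -0.014 -1.   ] q [ 0.09  0.25  1.81 -0.02  1.06 -2.29]
```

Mz rose to -1.77 N m after about 4 rad of turning, so the hard stop is reached. Next I'll release and re-align the jaws along the hinge line (psi 80.4°).

```bash
python3 -m pendant '[[[0,0,0,0,0,0],[0,0,0,0,0,0],[0,0,0,0,0,0],[0,0,0,0,0,0],[0,0,1,0.8,1.5,0],[0,0,0,0,0,-7],[0,0,0,0,0,-7],[0,0,0,0,0,-7],[0,0,0,0,0,-7],[0,0,0,0,0,-7],[0,0,0,0,0,-7],[0,0,0,0,0,-7],[0,0,0,0,0,-7],[0,0,0,0,0,0]]]' 1 >/dev/null; python3 st.py
```

```text
t 8.7333 [507.8  48.8 180.4] F [-0.2 -0.2  0.1] M [-0.02  0.01 -0.  ] gap 0.999 psi 78.6 tilt x [-0.004 -0.002 -1.   ] q [ 0.07  0.26  1.79 -0.    1.1  -1.3 ]
```

```bash
python3 -m pendant '[[[-0.8,1.2,2.5,0,0,1.8],[0,0,0,0,0,0],[0,0,0,0,0,0]]]' 1 >/dev/null; python3 st.py; python3 -m pendant '[[[0,0,0,0,0,0],[0,0,0,0,0,0],[0,0,0,0,0,0],[0,0,0,0,0,0],[0,0,0,0,0,0],[0,0,0,0,0,0],[0,0,0,0,0,0]]]' -1 >/dev/null; python3 st.py; python3 -m pendant '[[[0.8,-0.1,1,0,0,0],[0,0,0,0,0,0]]]' >/dev/null; python3 st.py
```

```text
t 8.9833 [506.8  49.8 182.9] F [ 0.4 -0.4  0.8] M [ 0.01 -0.01  0.04] gap 1.001 psi 80.8 tilt x [-0.005 -0.003 -1.   ] q [ 0.08  0.26  1.78 -0.    1.11 -1.33]
t 9.5667 [506.8  49.6 183. ] F [-0.1  0.1  0.7] M [0.03 0.06 0.04] gap 0.489 psi 80.8 tilt x [-0.005 -0.003 -1.   ] q [ 0.08  0.26  1.78 -0.    1.11 -1.33]
t 9.7333 [506.7  49.6 183.1] F [ 0.3 -0.4  2.4] M [-0.07 -0.02 -0.04] gap 0.488 psi 80.8 tilt x [-0.007 -0.003 -1.   ] q [ 0.08  0.26  1.78 -0.    1.11 -1.33]
```

```bash
python3 -m pendant '[[[1.5,-0.3,2,0,0,0],[1.5,-0.3,2,0,0,0]]]' >/dev/null; python3 st.py; python3 -m pendant '[[[1.5,-0.3,2,0,0,0],[1.5,-0.3,2,0,0,0]]]' >/dev/null; python3 st.py
```

```text
t 9.9 [508.2  49.3 185.4] F [-0.1  1.1 -6.9] M [0.29 0.03 0.03] gap 0.491 psi 80.8 tilt x [-0.012 -0.002 -1.   ] q [ 0.07  0.26  1.77 -0.    1.12 -1.34]
t 10.0667 [510.1  49.  187.9] F [ 0.4  1.4 -8. ] M [0.25 0.18 0.03] gap 0.491 psi 80.8 tilt x [-0.017 -0.001 -1.   ] q [ 0.07  0.26  1.76 -0.    1.13 -1.34]
```

The lid comes: 5 mm up at 8 N, so the latch is free. Continuing along the arc.

```bash
python3 -m pendant '[[[3,-0.5,3.5,0,0,0],[3.2,-0.5,3.5,0,0,0],[3.2,-0.5,3.3,0,0,0],[3.4,-0.6,3.3,0,0,0]]]' >/dev/null; python3 st.py; python3 -m pendant '[[[3.5,-0.6,3.3,0,0,0],[3.5,-0.6,3.2,0,0,0],[3.6,-0.6,3.1,0,0,0],[3.6,-0.6,3,0,0,0]]]' >/dev/null; python3 st.py
```

```text
t 10.4 [520.3  47.2 199.8] F [-2.2  3.5 -8.2] M [0.48 0.41 0.04] gap 0.485 psi 80.8 tilt x [-0.028 -0.    -1.   ] q [ 0.07  0.27  1.71  0.    1.18 -1.34]
t 10.7333 [534.4  44.9 212.8] F [-0.6  1.9 -9.8] M [ 0.38  0.42 -0.21] gap 0.489 psi 80.7 tilt x [-0.033  0.    -0.999] q [ 0.06  0.29  1.66  0.    1.23 -1.35]
```

```bash
python3 -m pendant '[[[4,-0.7,2.7,0,0,0],[4,-0.7,2.6,0,0,0],[4.1,-0.7,2.5,0,0,0],[4.1,-0.7,2.4,0,0,0],[0,0,0,0,0,0]]]' >/dev/null; python3 st.py
python3 - <<'E'
from rig import viewer
import cv2
from h import *
p,d=viewer.grab_frame("scene"); m=viewer.camera_model("scene"); cv2.imwrite("pics/s2.png",cv2.resize(p[130:310,190:430,::-1],None,fx=2.5,fy=2.5))
E
```

```text
t 11.15 [552.6  41.8 224.6] F [-1.4  2.  -6.2] M [0.2  0.37 0.33] gap 0.488 psi 80.7 tilt x [-0.034  0.001 -0.999] q [ 0.05  0.31  1.6   0.    1.27 -1.36]
```

View pics/s2.png

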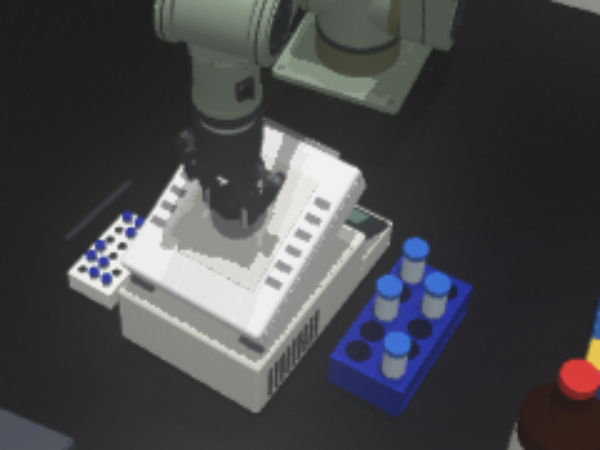

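The lid is clearly raised, near 0.4 rad, with the ball in the jaws and both racks undisturbed. Taking a fresh pinch.

```bash
python3 -m pendant '[[[0,0,0,0,0,0],[0,0,0,0,0,0],[0,0,0,0,0,0],[0,0,0,0,0,0],[0,0,-1,0,-2,-0.3],[0,0,0,0,0,0]]]' 1 >/dev/null; python3 st.py; python3 -m pendant '[[[0,0,0,0,0,0],[0,0,0,0,0,0],[0,0,0,0,0,0],[0,0,0,0,0,0],[0,0,0,0,0,0],[0,0,0,0,0,0],[0,0,0,0,0,0]]]' -1 >/dev/null; python3 st.py
```

```text
t 11.7 [560.6  40.  231.9] F [ 0.  -0.6 -1.1] M [-0.05  0.01 -0.02] gap 1.0 psi 80.4 tilt x [ 0.028 -0.003 -1.   ] q [ 0.05  0.28  1.61 -0.    1.21 -1.35]
t 12.2833 [561.6  40.5 234.5] F [-1.3 -0.7  1.5] M [0.17 0.12 0.08] gap 0.473 psi 80.4 tilt x [ 0.031 -0.001 -1.   ] q [ 0.05  0.28  1.61 -0.    1.22 -1.35]
```

The tool sprang up 8–10 mm on release, which left a high pinch (gap 0.473). I'll redo it at the right height.

```bash
python3 -m pendant '[[[0,0,0,0,0,0],[0,0,0,0,0,0],[0,0,0,0,0,0],[0,0,0,0,0,0],[-5,1,-6,0,1.7,0],[-4,0.5,-5,0,0,0],[0,0,0,0,0,0],[0,0,0,0,0,0]]]' 1 >/dev/null; python3 st.py
```

```text
t 12.95 [552.   41.6 221.1] F [-0.5 -0.  -0.6] M [ 0.01 -0.01  0.05] gap 1.001 psi 80.4 tilt x [-0.003 -0.003 -1.   ] q [ 0.06  0.29  1.63 -0.    1.22 -1.35]
```

Run:
```python
from rig import viewer
from h import *
for n in ("wrist","top"):
    m=viewer.camera_model(n); p,d=viewer.grab_frame(n); W=cloud(d.astype(float),m["intrinsics"],m["camera_from_world"])
    mk=(d>0)&(W[...,2]>236)&(W[...,2]<275)&(np.hypot(W[...,0]-552,W[...,1]-42)<24)&(p.max(-1)<75); P=W[mk]
    print(n,len(P))
    if len(P)>50 and n=="wrist":
        for _ in range(4):
            A=np.c_[2*P,np.ones(len(P))]; q=np.linalg.lstsq(A,(P**2).sum(1),rcond=None)[0]; r=np.sqrt(q[3]+q[:3]@q[:3]); e=abs(np.linalg.norm(P-q[:3],axis=1)-r); P=P[e<2.5*np.median(e)]
        print(len(P),q[:3],r)
    # lid plane
    L=W[(d>0)&(p.min(-1)>140)&(W[...,2]>150)&(W[...,2]<330)&(np.hypot(W[...,0]-540,W[...,1]-42)<120)]
    for _ in range(6):
        c=L.mean(0); nv=np.linalg.svd(L-c,full_matrices=False)[2][2]; e=abs((L-c)@nv); L=L[e<max(2,2*np.median(e))]
    nv*=np.sign(nv[2]); print("lid normal",nv.round(3),"angle",np.arccos(nv[2]).round(3),len(L))
```

```text
wrist 10184
7539 [549.41410321  41.6864394  247.67022542] 21.66764140957981
lid normal [ 0.377 -0.063  0.924] angle 0.392 88858
top 10
lid normal [ 0.383 -0.078  0.92 ] angle 0.402 871
```

Wrist fit puts the ball at (549.4, 41.7, 247.7). The lid angle is about 0.395 and agrees with the arc model. Centre, pinch, then raise.

```bash
python3 -m pendant '[[[-2.6,0,2.5,0,0,0],[0,0,0,0,0,0]]]' 1 >/dev/null; python3 -m pendant '[[[0,0,0,0,0,0],[0,0,0,0,0,0],[0,0,0,0,0,0],[0,0,0,0,0,0],[0,0,0,0,0,0],[0,0,0,0,0,0],[0,0,0,0,0,0]]]' -1 >/dev/null; python3 st.py; python3 -m pendant '[[[4,-0.7,2.5,0,0,0],[4.2,-0.7,2.3,0,0,0],[4.4,-0.7,2.2,0,0,0],[4.6,-0.8,2.1,0,0,0]]]' >/dev/null; python3 st.py
```

```text
t 13.8 [549.5  42.5 225.5] F [-0.1 -0.5  0.2] M [0.16 0.01 0.05] gap 0.488 psi 80.4 tilt x [-0.001 -0.001 -1.   ] q [ 0.06  0.29  1.63 -0.    1.23 -1.35]
t 14.1333 [558.9  40.9 230.9] F [-5.8  0.7 -1.4] M [0.47 1.15 0.06] gap 0.487 psi 80.4 tilt x [-0.025  0.002 -1.   ] q [ 0.05  0.31  1.58  0.    1.28 -1.35]
```

```bash
python3 -m pendant '[[[4.8,-0.8,2.4,0,0,0],[4.8,-0.8,2.3,0,0,0],[4.8,-0.8,2.1,0,0,0],[4.8,-0.8,1.9,0,0,0]]]' >/dev/null; python3 st.py; python3 -m pendant '[[[4.8,-0.8,1.7,0,0,0],[4.8,-0.8,1.6,0,0,0],[4.8,-0.8,1.4,0,0,0]]]' >/dev/null; python3 st.py
```

```text
t 14.4667 [569.   39.1 235.8] F [-6.6  3.2 -0.9] M [ 0.31  1.27 -0.24] gap 0.49 psi 80.4 tilt x [-0.056  0.006 -0.998] q [ 0.04  0.34  1.53  0.01  1.33 -1.36]
t 14.7167 [576.4  37.9 238.7] F [-7.4  1.2 -0.1] M [0.4  1.22 0.2 ] gap 0.493 psi 80.4 tilt x [-0.08   0.009 -0.997] q [ 0.04  0.36  1.49  0.01  1.37 -1.37]
```

```bash
python3 -m pendant '[[[4.8,-0.8,0.8,0,1,0],[4.8,-0.8,0.8,0,1,0],[4.8,-0.8,0.8,0,1,0],[4.8,-0.8,0.7,0,1,0]]]' >/dev/null; python3 st.py; python3 -m pendant '[[[4.8,-0.8,0.6,0,1,0],[4.8,-0.8,0.5,0,1,0],[4.8,-0.8,0.4,0,1,0]]]' >/dev/null; python3 st.py
cat > ang.py <<'E'
from rig import viewer
from h import *
for n in ("top","scene"):
    m=viewer.camera_model(n); p,d=viewer.grab_frame(n); W=cloud(d.astype(float),m["intrinsics"],m["camera_from_world"])
    # hinge point (625,30,118); roof plane search around it
    L=W[(d>0)&(p.min(-1)>130)&(W[...,2]>180)&(W[...,2]<345)&(np.hypot(W[...,0]-560,W[...,1]-42)<130)]
    for _ in range(10):
        c=np.median(L,0); nv=np.linalg.svd(L-L.mean(0),full_matrices=False)[2][2]; e=abs((L-c)@nv); L=L[e<max(2.5,2*np.median(e))]
    nv*=np.sign(nv[2]); print(n,"normal",nv.round(3),"angle",np.arccos(nv[2]).round(3),len(L),"resid",e.mean().round(2))
    cv2.imwrite(f"pics/{n}_last.png",p[...,::-1])
E
python3 ang.py
```

```text
t 15.05 [587.3  35.9 242.7] F [-6.9  0.1  1.5] M [ 0.74  1.04 -0.18] gap 0.488 psi 80.4 tilt x [-0.176  0.013 -0.984] q [ 0.03  0.43  1.38  0.02  1.51 -1.37]
t 15.3 [597.2  34.2 245.3] F [-6.9 -0.6  0.9] M [ 0.79  0.92 -0.34] gap 0.483 psi 80.3 tilt x [-0.246  0.017 -0.969] q [ 0.03  0.48  1.3   0.02  1.61 -1.38]
top normal [ 0.669 -0.115  0.734] angle 0.747 606 resid 13.51
scene normal [ 0.689 -0.106  0.717] angle 0.771 1296 resid 2.16
```

Ball-based angle is about 0.78 and the scene plane fit gives 0.77. Release and back off along the tool axis.

```bash
python3 -m pendant '[[[0,0,0,0,0,0],[0,0,0,0,0,0],[0,0,0,0,0,0],[0,0,0,0,0,0]]]' 1 >/dev/null; python3 st.py; python3 -m pendant '[[[2,0,10,0,0,0],[4,0,18,0,0,0],[6,0,25,0,0,0],[6,0,25,0,0,0],[0,0,30,0,0,0],[0,0,30,0,0,0],[0,0,10,0,0,0],[0,0,0,0,0,0],[0,0,0,0,0,0]]]' 1 >/dev/null; python3 st.py; python3 ang.py
```

```text
t 15.7333 [601.6  32.5 245.8] F [-0.3 -1.8  0.3] M [-0.01 -0.09 -0.01] gap 0.998 psi 80.3 tilt x [-0.238  0.015 -0.971] q [ 0.02  0.48  1.29  0.02  1.61 -1.38]
t 16.4833 [620.1  32.1 405.6] F [ 0.5 -0.   0.1] M [ 0.01 -0.1   0.01] gap 0.999 psi 80.3 tilt x [-0.231  0.014 -0.973] q [ 0.02  0.49  0.89  0.02  1.99 -1.37]
top normal [ 0.688 -0.116  0.716] angle 0.772 446 resid 6.34
scene normal [ 0.688 -0.11   0.717] angle 0.771 1545 resid 1.69
```

View pics/scene_last.png

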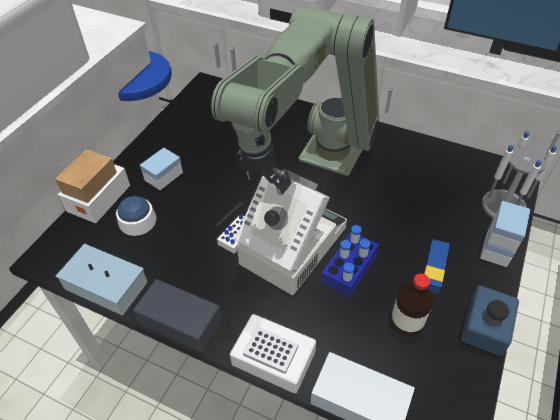

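The picture shows the lid standing open by itself, the ball free at about (273,216), the gripper clear above it and the bystanders in place. Both fits give 0.77 rad and the wrist force is about zero, so I'm handing in.

```bash
python3 -c "
from rig import ticket; print(ticket.finish_job())"; python3 st.py
```

```text
the job is handed in; nothing more can be done
None
the job is handed in; nothing more can be done
```

The thermal cycler's lid is unlatched and standing open by itself at about 0.77 rad (44°). I handed the job in at roughly 16.6 s on the robot's clock, against the 72 s limit.

- **Unlatching:** I turned the ball knob anticlockwise about 4 rad in one grasp, until the wrist moment jumped from 0.25 to 1.8 N m at the hard stop. I then pinched the ball along the hinge line, and the lid came up at about 8 N, so the latch had let go.
- **Raising:** I lifted the lid along its arc with one fresh pinch near 0.4 rad, then let go and backed off.
- **Last checks:** After I let go, plane fits gave 0.772 rad (top camera, loose fit with about 6 mm residual) and 0.771 rad (scene camera). The ball's position just before that implied about 0.78 rad. The wrist force was about zero, the gripper was clear of the lid, and the bystanders looked unmoved in the last picture, though I did not measure them.
- **What went wrong:** The first pinch on the knob sat a little high, so I re-seated it before turning. At the fresh pinch the tool sprang up about 10 mm when it let go, leaving a high pinch. I opened again and re-centred on the ball with a wrist camera fit before raising the lid further.

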